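# Load a sensor into the sloping feed rail

## Robot

A 6-joint arm with a two-finger parallel gripper is mounted at the origin on a cart in front of the work surface, level with it; the furniture and walls round the work are solid. World frame = base frame: x ahead of the robot, y to its left, z up, the work surface at z = 0. Lengths are in mm, angles in rad, forces in N, time in s.
With the tool pointing down it reaches from about 300 to 775 mm from the base axis. Payload 14.6 kg.
Tool frame: the origin (TCP) lies on the mounting face of the last link; the fingertips stand 199 mm ahead of it and the grasp point (between the pads) lies 180 mm ahead of it; z points along the fingers, y is the line along which they close (so a half turn about z gives the same grasp; the last joint's range is limited). The gripper opens to 94 mm and grips with 3 to 60 N. Pads are 16 mm wide; open, the fingers measure 119 mm over their backs; the gripper's body (75 mm by 177 mm) begins 78 mm behind the grasp point.
Start: joints at [1.185, 0.3, 1.521, -0, 1.321, -0.067], TCP at [172.383, 522.279, 404.646] pointing down, gripper open.
Joint ranges: [-3.03, 3.03], [-0.79, 2.21], [0.23, 2.52], [-1.04, 4.18], [0, 3.07], [-2.55, 2.55]. Speed limits (rad/s): [2.22, 2.22, 2.57, 3.14, 3.14, 3.14].

## Interface

Orientations are given as [roll, pitch, yaw] about the fixed x, y, z axes, in that order (R = Rz(yaw) Ry(pitch) Rx(roll)).
In Python, from cell import manip gives the robot as it stands. The module is installed in compiled form; this text tells all that it offers.
- The arm moves only by the shell command python3 -m creep 'ROWS' [FORCE]. ROWS is a JSON object of lists of equal length, an entry for each row: "slide": the shift along the world's x, y, z in cm, a list of three; "turn": the turn about the world's z in rad; "claw": the opening, from 0 (shut) to 1 (fully open). A call has 1 to 8 rows; each row shifts and turns the commanded pose from where the row before left it; what a row does not reach is not made up. A row lasts 1/8 s, in which the tool goes at most 62.5 mm and 10.7 degrees, less where a joint would pass 70% of its speed; a pose out of reach is approached as far as the arm can. A call with a gripper value outside its range is refused whole. The fingers move at their own pace and stop on an object; FORCE is the grip in N (left out, the last holds). Time passes only in rows, so rows that do not move let the fingers close. It gives the time, the measured TCP pose, the force, the opening and the grip force at its end, in the units of the state.
- manip.read_state(): the state, without advancing time (a new reading comes with each control period).
- manip.camera(name): name is "scene" or "side" or "wrist"; returns (picture, depth): 420x560x3 uint8, red, green, blue; 420x560 float32, mm along the optical axis (not along the pixel's ray), 0 where there is no reading.
- manip.calibration(name): a dict with "intrinsics" (3x3 intrinsics, pixels), "pose" (4x4, takes a point from camera to world coordinates). Camera axes: x right, y up, looking along -z (the intrinsics and any distortion apply to the point x, -y, -z); pixel columns grow to the right and rows downward; lengths in mm; the calibration is good to about 2 mm. The wrist camera is an equidistant fisheye: a pixel r from the principal point sees the ray r / f radians off the axis. A picture is of the moment at which its call begins: read the wrist's pose just before it. calibration takes no time and is no camera call; for the wrist camera it gives the pose at the moment of the call.
- manip.sign_off(): hands the job in; it is judged then, once.
Trained networks look in the newest picture that a camera, given by its name, has taken for a name from the list of things; names that differ only in an ending like _2 or _b are one class to them, and where a whole thing is asked for, a point or a joint stands for the part that bears it (a point fixed in the world has none). Each returns a list of dicts, best first, with "score" (0 to 1); they miss things now and then, are a little off and sometimes report something else, mostly with a low value. They report only what shows in the picture. A call takes as long as a camera call. They do not tell look-alikes from the thing itself.
- manip.cut_out(query, camera): "mask" (420x560 bool, what is visible of it) and "position" ([column, row] in pixels, amid what is visible of it).
The state is a dict: "clock": time; "joints": joint angles; "qd": joint speeds; "effort": joint torques, N m; "eef_pos": TCP position; "eef_rot": TCP orientation; "wrist_force": force on the tool from outside, world axes, zero at the start; "moment": the same for the moment, N m; "finger_gap": finger opening in mm; "finger_force": force on a finger pad.
Only numpy, scipy, OpenCV 4.12 (cv2) and the standard library are available. Lean on these libraries where they do the work, as an engineer would, in place of code of your own. Each camera call takes 0.05 s, during which the arm holds its last target. There are 200 camera calls.

## Task

Pick up the loose slim sensor that matches the one already in the sloping rail, set it in the open upper bay of the rail facing the same way as that one (lens end downhill), and slide it down under the rail's lips until it stops against the sensor already there. Let go of it there, and leave the wide sensor where it lies.

Things in the scene. Friction and masses are not known exactly. Their poses are not given: they have to be found in the camera images.
- sensor: Slim loose sensor, 80 g. Black shoe 70 (x) x 44 (y) x 12 mm; on its middle a white upright housing 40 (x) x 16 (y), 12 to 72 mm above the underside: grip it there, across y. Origin: centre of the shoe's underside, z up. +x: lens end, low grey step (34 mm high) with a small lens. -x: socket end, steel plug socket near the top. It matches the sensor in the rail.
- channel: Fixed steel rail, sloping 15 deg. Tilted frame: +x downhill, y across, z normal to its floor; origin on the floor where the slim sensor's origin belongs when home. From x = -55 mm down it is a tube 52 mm wide; lips 22 to 25 mm above the floor leave a 27 mm slot. A like sensor, lens downhill, is fixed at x = 71.5 mm. Shoes slide only if moved, with under 2 N.
- rail_bay (a point): Middle of the floor of the rail's open loading bay, at (-115, 0, 0) mm in the rail's frame: set the shoe down here. Bay from x = -175 to -69 mm, open above and uphill; walls 18 mm high narrow from 78 mm apart uphill to 52 mm at the tube's mouth. At x = -69 to -55 mm the lips begin, bent up to 30 mm high as a lead-in.
- wide_sensor: Another kind of sensor, loose: shoe 70 x 66 x 12 mm, housing 34 mm wide, 52 mm high in all, two sockets. Too wide for the rail; to be left where it is. Origin: centre of its underside, +x its lens end.
Mind the look-alikes: they are no part of the job. Leave any blue look-alike of the sensor alone.

How it is judged (in metres and radians):
At the end, for the whole second after the job is handed in: The slim sensor rests in the rail's tube under the lips, lens end downhill, flat on the floor and in line with the rail within about 10 degrees, within 12 mm of touching the sensor already there (and within 10 mm of the rail's middle), at rest (x of sensor in the frame of channel between -0.012 and 0.006 m and y of sensor in the frame of channel between -0.01 and 0.01 m and z of sensor in the frame of channel between -0.005 and 0.01 m and x of rail_bay in the frame of sensor below -0.05 m and angle between the x axis of sensor and the x axis of channel, either way round below 0.18 rad and angle between the z axis of sensor and the z axis of channel, either way round below 0.18 rad and linear speed of sensor below 0.02 m/s).
It fails at once if the wide sensor is moved more than 30 mm from where it lay (distance of wide_sensor from where it was at the start of the episode above 0.03 m).
It also fails if it takes over 40 s, if anything falls off the work surface, if the arm or the gripper's body presses on something with over 40 N, if the wrist force passes 120 N, or if a joint passes its speed limit or range.

## Working session

There is one attempt and no reset: what is moved stays moved. The work goes in short steps, Python scripts to look and compute and a shell command to move; the robot and the scene stay as the last step left them, time stands still between calls to the robot, and variables do not carry over. Pictures are saved under pics/ and viewed, at most 10 in all, crops included, and the job is handed in when it is done.

```bash
mkdir -p pics; cat > h.py <<'E'
import numpy as np, cv2
from cell import manip
def snap(n):
    cal=manip.calibration(n); im,d=manip.camera(n); return cal,im,d
def pts(cal,d,mask=None):
    K=np.array(cal["intrinsics"]);P=np.array(cal["pose"])
    v,u=np.nonzero((d>0)&(mask if mask is not None else True)); z=d[v,u]
    c=np.stack([(u-K[0,2])/K[0,0]*z,-(v-K[1,2])/K[1,1]*z,-z],1)
    return c@P[:3,:3].T+P[:3,3],u,v
E
python3 - <<'E'
from h import *
for n in("scene","side"):
    c,im,d=snap(n); cv2.imwrite(f"pics/{n}.png",im[:,:,::-1]); print(n,{k:np.round(np.array(v),3).tolist() for k,v in c.items()})
    for q in("sensor","wide_sensor","channel"):
        for r in manip.cut_out(q,n):
            p,_,_=pts(c,d,r["mask"]); print(q,round(r["score"],2),np.round(r["position"]),r["mask"].sum(),np.median(p,0).round(),np.percentile(p,[2,98],axis=0).round().tolist() )
E
```

```text
scene {'intrinsics': [[544.937, 0.0, 284.602], [0.0, 544.937, 202.09], [0.0, 0.0, 1.0]], 'pose': [[0.611, 0.383, -0.693, -344.849], [-0.792, 0.285, -0.54, -754.567], [-0.009, 0.879, 0.477, 664.464], [0.0, 0.0, 0.0, 1.0]]}
sensor 0.87 [264. 251.] 824 [ 379. -131.   20.] [[355.0, -148.0, 1.0], [422.0, -105.0, 74.0]]
sensor 0.83 [279. 218.] 644 [512. -76.  29.] [[494.0, -102.0, 3.0], [530.0, -34.0, 74.0]]
sensor 0.61 [393. 277.] 832 [ 471. -389.   20.] [[448.0, -414.0, 2.0], [498.0, -349.0, 74.0]]
wide_sensor 0.56 [331. 224.] 780 [ 552. -190.   20.] [[533.0, -212.0, 4.0], [597.0, -152.0, 54.0]]
channel 0.64 [209. 166.] 1450 [560. 183.  73.] [[483.0, 51.0, 30.0], [602.0, 316.0, 102.0]]
side {'intrinsics': [[406.94, 0.0, 287.801], [0.0, 406.94, 206.793], [0.0, 0.0, 1.0]], 'pose': [[-0.971, 0.129, -0.2, 307.576], [-0.237, -0.56, 0.793, 637.582], [-0.01, 0.818, 0.575, 590.831], [0.0, 0.0, 0.0, 1.0]]}
sensor 0.78 [314. 161.] 544 [ 481. -371.   27.] [[450.0, -475.0, 1.0], [520.0, -347.0, 73.0]]
sensor 0.73 [332. 220.] 802 [ 388. -114.   28.] [[357.0, -141.0, 3.0], [420.0, -98.0, 73.0]]
sensor 0.73 [276. 225.] 668 [514. -56.  26.] [[493.0, -123.0, 1.0], [549.0, -34.0, 74.0]]
wide_sensor 0.82 [264. 196.] 635 [ 566. -162.   28.] [[536.0, -204.0, 4.0], [599.0, -143.0, 54.0]]
channel 0.83 [207. 302.] 6843 [560. 212.  67.] [[490.0, 61.0, 28.0], [607.0, 329.0, 99.0]]
```

```bash
python3 - <<'E'
import cv2,numpy as np
a=cv2.imread("pics/scene.png");b=cv2.imread("pics/side.png")
cv2.imwrite("pics/a.png",cv2.resize(a[130:320,150:440],(800,524),interpolation=cv2.INTER_CUBIC))
cv2.imwrite("pics/b.png",cv2.resize(b[130:410,120:400],(600,600),interpolation=cv2.INTER_CUBIC))
E
```

```text
(no output)
```

View pics/a.png

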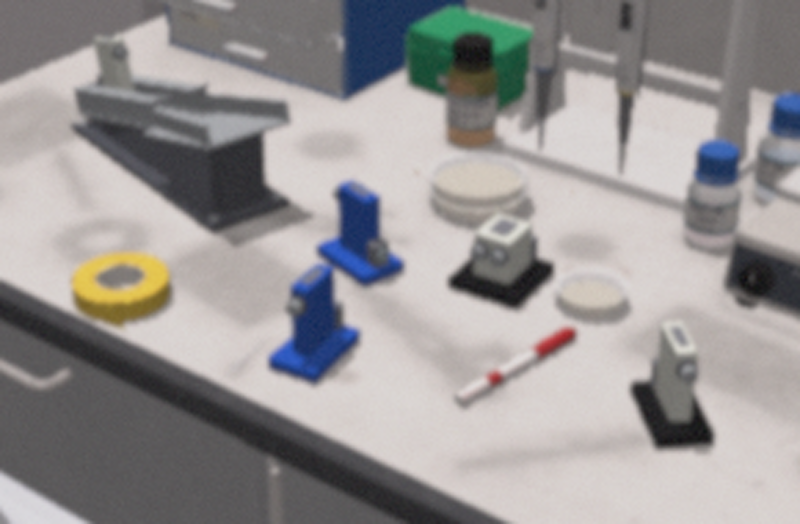

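View pics/b.png

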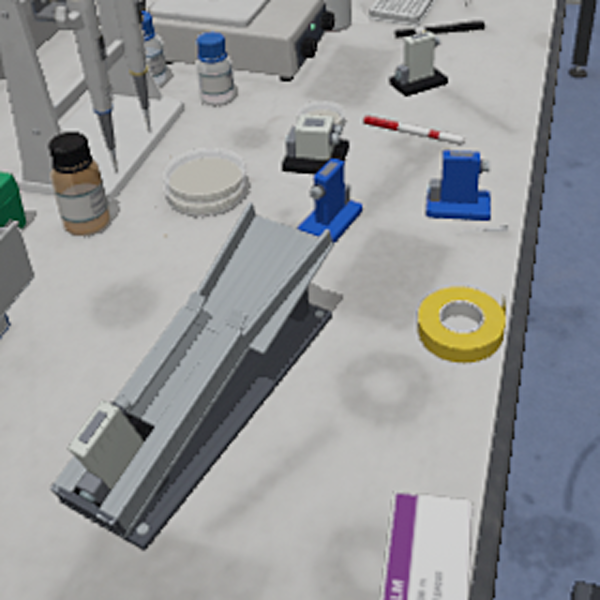

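Scene candidates: the black-shod slim sensor at (393,277), which is the match. The blue look-alikes are at (264,251) and (279,218), and the wide sensor is at (331,224). The side view shows the slim one's lens step toward its image left (roughly world +x). The rail's low end, with the fixed sensor, is toward the side camera (+y).

```bash
cat > m.py <<'E'
from h import *
S=[];R=[]
for n in("scene","side"):
    c,im,d=snap(n)
    for r in manip.cut_out("sensor",n):
        p,u,v=pts(c,d,r["mask"])
        if abs(np.median(p[:,1])+380)<40:
            S.append(p[(p[:,2]>-5)&(p[:,2]<85)&(np.hypot(p[:,0]-475,p[:,1]+382)<70)])
            if n=="side": x,y=map(int,r["position"]); cv2.imwrite("pics/crop.png",cv2.resize(im[y-35:y+35,x-45:x+45,::-1],(720,560),interpolation=cv2.INTER_CUBIC))
    p,u,v=pts(c,d); k=(p[:,0]>430)&(p[:,0]<660)&(p[:,1]>30)&(p[:,1]<370)&(p[:,2]>8)&(p[:,2]<150); R.append(p[k])
np.savez("d.npz",s0=S[0],s1=S[-1],r0=R[0],r1=R[1])
for s in S:
    for lo,hi in((2,16),(40,80)):
        q=s[(s[:,2]>lo)&(s[:,2]<hi)]; print(lo,len(q),cv2.minAreaRect(q[:,:2].astype(np.float32)))
    t=s[s[:,2]>68]; print("top",len(t),t.mean(0).round(1),cv2.minAreaRect(t[:,:2].astype(np.float32)))
from scipy.optimize import least_squares
for r in R:
    best=None; rng=np.random.default_rng(0)
    for yaw in np.radians(np.arange(0,360,2)):
        n=np.array([np.sin(.2618)*np.cos(yaw),np.sin(.2618)*np.sin(yaw),np.cos(.2618)])
        h=r@n; H,e=np.histogram(h,np.arange(0,300,2)); 
        if best is None or H.max()>best[0]: best=(H.max(),yaw,e[H.argmax()])
    print(len(r),best,np.degrees(best[1]))
E
python3 m.py
```

```text
2 383 ((482.32220458984375, -381.8040466308594), (73.43022918701172, 43.91220474243164), 43.31208419799805)
40 286 ((478.8349609375, -385.6717529296875), (54.444610595703125, 16.904691696166992), 45.09999465942383)
top 115 [ 479.3 -384.2   71.9] ((481.6834716796875, -382.6329345703125), (46.116756439208984, 15.735161781311035), 45.40204620361328)
2 166 ((480.9482421875, -378.2787780761719), (71.43323516845703, 44.68044662475586), 42.904300689697266)
40 187 ((479.0181884765625, -380.9644775390625), (48.799720764160156, 19.201942443847656), 42.93094253540039)
top 53 [ 481.7 -375.9   72.2] ((481.36102294921875, -378.5987548828125), (40.34299087524414, 17.73844337463379), 34.82143783569336)
2689 (np.int64(290), np.float64(1.2915436464758039), np.int64(138)) 74.0
8138 (np.int64(1555), np.float64(1.361356816555577), np.int64(128)) 78.0
```

View pics/crop.png

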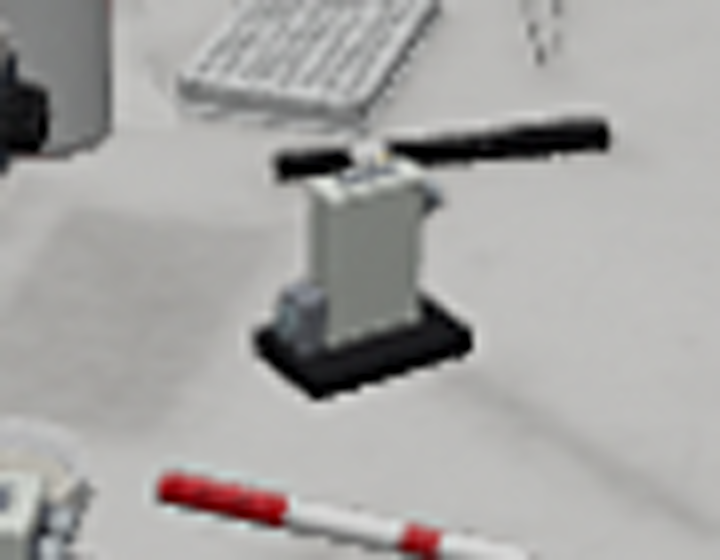

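The crop confirms a white slim housing on a black shoe, with the lens step at lower left and the socket at top right. Its heading is about +44°, centred near (481,-380). Next I'll refine the rail.

```bash
python3 - <<'E'
from h import *
from scipy.signal import find_peaks
D=np.load("d.npz"); t=np.radians(15)
def fr(yaw):
    z=np.array([np.sin(t)*np.cos(yaw),np.sin(t)*np.sin(yaw),np.cos(t)]); x=np.array([np.cos(t)*np.cos(yaw),np.cos(t)*np.sin(yaw),-np.sin(t)]); return np.stack([x,np.cross(z,x),z],1)
for k in("r1","r0"):
    r=D[k]; best=[]
    for yaw in np.radians(np.arange(90,150,1.)) if 0 else np.radians(np.arange(40,140,1.)):
        q=r@fr(yaw)
        Hz,_=np.histogram(q[:,2],np.arange(60,260,1.5)); Hy,_=np.histogram(q[:,1],np.arange(-800,400,1.5))
        best.append(((Hz**2).sum(),(Hy**2).sum(),np.degrees(yaw)))
    b=np.array(best); print(k,b[b[:,0].argmax()],b[b[:,1].argmax()])
    # SVD-plane refine by RANSAC-ish: start at histogram peak
    yaw=np.radians(b[b[:,0].argmax(),2]); q=r@fr(yaw); H,e=np.histogram(q[:,2],np.arange(60,260,1.5)); pk=find_peaks(H,prominence=H.max()*.1)[0]; print([(e[i],H[i]) for i in pk])
    w=r[abs(q[:,2]-e[H.argmax()])<4]
    n=np.linalg.svd(w-w.mean(0),full_matrices=False)[2][2]; n*=np.sign(n[2]); print("plane n",n.round(3),"yaw",np.degrees(np.arctan2(n[1],n[0])),"tilt",np.degrees(np.arccos(n[2])))
E
```

```text
r1 [3.858846e+06 1.675022e+06 7.300000e+01] [3.853844e+06 1.831348e+06 7.500000e+01]
[(np.float64(139.5), np.int64(1282)), (np.float64(165.0), np.int64(824))]
plane n [0.066 0.251 0.966] yaw 75.19234547758938 tilt 15.019176369961974
r0 [1.59108e+05 1.58335e+05 7.40000e+01] [1.48691e+05 1.58853e+05 7.70000e+01]
[(np.float64(138.0), np.int64(251)), (np.float64(163.5), np.int64(106))]
plane n [0.053 0.251 0.967] yaw 77.9585808432908 tilt 14.847871139860649
```

```bash
python3 - <<'E'
import numpy as np,cv2
D=np.load("d.npz")
im=np.full((600,800,3),255,np.uint8)
for k,o in(("r0",0),("r1",400)):
    for x,y,z in D[k]:
        u=int(o+(x-430)*1.65); v=int(590-(y-20)*1.65)
        c=cv2.applyColorMap(np.uint8([[min(255,z*2)]]),cv2.COLORMAP_JET)[0,0].tolist(); cv2.circle(im,(u,v),1,c,-1)
cv2.imwrite("pics/top.png",im)
E
```

```text
(no output)
```

View pics/top.png

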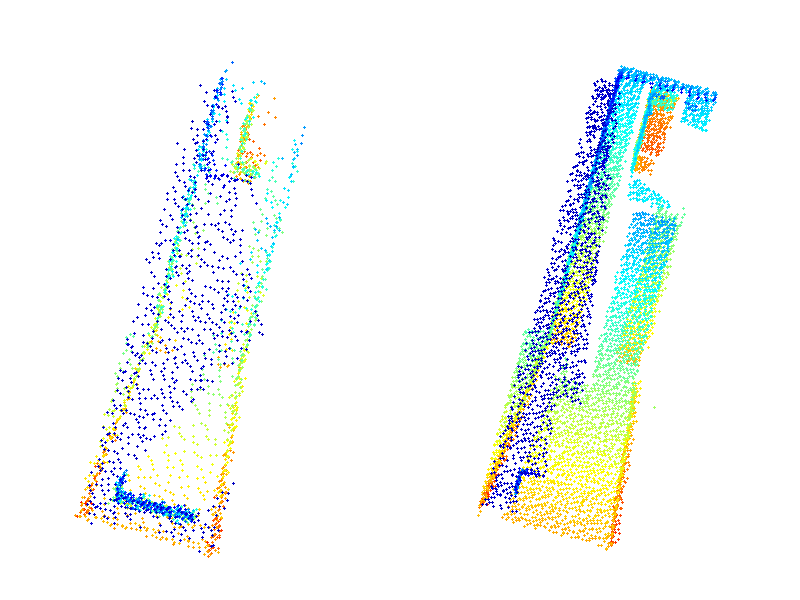

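```bash
cat > rail.py <<'E'
import numpy as np
D=np.load("d.npz"); t=np.radians(15)
def fr(yaw):
    z=np.array([np.sin(t)*np.cos(yaw),np.sin(t)*np.sin(yaw),np.cos(t)]); x=np.array([np.cos(t)*np.cos(yaw),np.cos(t)*np.sin(yaw),-np.sin(t)]); return np.stack([x,np.cross(z,x),z],1)
for k in ("r1","r0"):
  r=D[k]
  for yd in (75,76):
    q=r@fr(np.radians(yd)); q[:,2]-=140.5
    fl=q[abs(q[:,2])<3]; lip=q[abs(q[:,2]-25)<3]; ho=q[(q[:,2]>50)&(q[:,2]<80)]
    x0=np.percentile(fl[:,0],1); print(k,yd,"floor uphill edge",x0, "lips x",np.percentile(lip[:,0],[1,99]),"house n",len(ho),np.percentile(ho[:,:2],[3,97],axis=0).round(1).tolist(),"z",np.percentile(ho[:,2],90))
    print(" lip y by x",[ (np.percentile(lip[abs(lip[:,0]-x0-a)<15,1],[2,98]).round(1).tolist()) for a in (130,160,190,220,260) if (abs(lip[:,0]-x0-a)<15).sum()>10])
    print(" floor y by x",[ (np.percentile(fl[abs(fl[:,0]-x0-a)<10,1],[2,98]).round(1).tolist()) for a in (10,40,70,100) if (abs(fl[:,0]-x0-a)<10).sum()>10])
E
python3 rail.py
```

```text
r1 75 floor uphill edge 163.25391743029846 lips x [265.64213215 442.87371294] house n 480 [[377.6, -494.0], [424.2, -479.1]] z 68.27608600793612
 lip y by x [[-513.7, -459.5], [-515.0, -458.0], [-514.7, -460.6], [-481.0, -457.4], [-499.0, -458.8]]
 floor y by x [[-525.6, -444.6], [-522.4, -447.2], [-519.5, -450.4], [-516.5, -446.0]]
r1 76 floor uphill edge 152.3090674027093 lips x [257.04487415 430.63812819] house n 449 [[369.3, -501.8], [415.7, -486.8]] z 66.09363387700638
 lip y by x [[-488.1, -486.5], [-502.7, -486.6]]
 floor y by x [[-529.4, -446.9], [-526.4, -451.5], [-524.3, -455.3], [-521.6, -459.0]]
r0 75 floor uphill edge 154.39850026475207 lips x [261.89463052 433.92502947] house n 89 [[370.8, -495.3], [420.8, -480.0]] z 67.88739421091742
 lip y by x [[-506.1, -464.3], [-484.4, -467.4]]
 floor y by x [[-528.0, -444.7], [-527.1, -449.2], [-522.9, -450.1], [-519.3, -456.1]]
r0 76 floor uphill edge 145.95196746388808 lips x [254.31732912 422.92212018] house n 82 [[362.8, -502.6], [412.8, -487.7]] z 65.66559595340509
 lip y by x [[-503.3, -486.8]]
 floor y by x [[-534.3, -448.0], [-531.3, -453.0], [-527.4, -456.8], [-525.0, -460.7]]
```

```bash
python3 - <<'E'
from h import *
s=manip.read_state(); print({k:np.round(np.array(v),3).tolist() for k,v in s.items()})
from scipy.spatial.transform import Rotation as R
M=R.from_euler("xyz",s["eef_rot"]).as_matrix(); print(M.round(3)); print("tool y heading deg",np.degrees(np.arctan2(M[1,1],M[0,1])))
E
```

```text
{'clock': 0.6, 'joints': [1.185, 0.3, 1.521, -0.0, 1.321, -0.067], 'qd': [0.001, 0.001, -0.001, -0.001, -0.002, -0.001], 'effort': [-0.0, -53.15, -35.282, 0.071, 0.022, -0.0], 'eef_pos': [172.379, 522.279, 404.639], 'eef_rot': [-3.142, -0.0, 2.823], 'wrist_force': [-0.533, -0.016, -0.678], 'moment': [0.024, -0.046, 0.005], 'finger_force': 0.0, 'finger_gap': 94.008}
[[-0.95   0.313 -0.   ]
 [ 0.313  0.95  -0.   ]
 [ 0.    -0.    -1.   ]]
tool y heading deg 71.73431214160507
```

```bash
python3 -m creep '{"slide":[[2.6,-4.6,0],[2.6,-4.6,0],[2.6,-4.6,0],[2.6,-4.6,0],[2.6,-4.6,0],[2.6,-4.6,0],[2.6,-4.6,0],[2.6,-4.6,0]],"turn":[-0.12,-0.12,-0.12,-0.12,-0.12,-0.12,-0.12,-0.12],"claw":[1,1,1,1,1,1,1,1]}' 10
python3 -m creep '{"slide":[[2.6,-4.6,0],[2.6,-4.6,0],[0.5,-5,0],[0.5,-5,0],[0.5,-5,0],[0.5,-5,0],[0.5,-5,0],[0.5,-5,0]],"turn":[-0.12,-0.12,-0.12,-0.12,-0.12,-0.12,-0.12,-0.12],"claw":[0.6,0.6,0.6,0.6,0.6,0.6,0.6,0.6]}'
```

```text
clock: 1.6
eef_pos: [380.9, 152.6, 404.9]
eef_rot: [3.141, -0.0, 1.859]
wrist_force: [1.1, 0.3, 0.3]
finger_gap: 94.1
finger_force: 0.0
clock: 2.6
eef_pos: [462.3, -239.5, 404.8]
eef_rot: [3.141, -0.0, 0.899]
wrist_force: [0.1, 0.5, 0.0]
finger_gap: 56.1
finger_force: 0.0
```

```bash
python3 -m creep '{"slide":[[0.6,-4.7,-2],[0.6,-4.7,-2],[0.7,-4.7,-2],[0,0,-2],[0,0,0]],"turn":[-0.05,-0.05,-0.04,0,0],"claw":[0.6,0.6,0.6,0.6,0.6]}'
cat > w.py <<'E'
from h import *
def wpts(c,d,m):
    K=np.array(c["intrinsics"]);P=np.array(c["pose"]); v,u=np.nonzero(m&(d>0)); z=d[v,u]
    x,y=(u-K[0,2]),(v-K[1,2]); r=np.hypot(x,y)+1e-9; th=r/K[0,0]; s=z*np.tan(th)/r
    p=np.stack([x*s,-y*s,-z],1); return p@P[:3,:3].T+P[:3,3]
if __name__=="__main__":
    c,im,d=snap("wrist"); cv2.imwrite("pics/w1.png",im[:,:,::-1])
    for r in manip.cut_out("sensor","wrist"):
        p=wpts(c,d,r["mask"]); print(r["score"],r["position"],np.median(p,0).round())
        if len(p)<50 : continue
        t=p[(p[:,2]>66)&(p[:,2]<80)]; s=p[(p[:,2]>6)&(p[:,2]<16)]
        for q in(t,s):
            if len(q)>20: print(len(q),q.mean(0).round(1),cv2.minAreaRect(q[:,:2].astype(np.float32)))
E
python3 w.py
```

```text
clock: 3.22
eef_pos: [481.2, -378.9, 323.0]
eef_rot: [-3.138, 0.0, 0.762]
wrist_force: [0.2, 0.5, 0.9]
finger_gap: 56.3
finger_force: 0.0
0.87 [37.7, 101.2] [ 396. -130.   31.]
555 [ 392.9 -125.1   71.5] ((390.4444885253906, -122.7911605834961), (39.518619537353516, 17.85009765625), 6.219819068908691)
1101 [ 393.4 -134.3   11.8] ((380.5127258300781, -116.45698547363281), (88.0826187133789, 59.89318084716797), 7.394498825073242)
0.78 [280.2, 206.4] [ 487. -376.   13.]
1135 [ 483.9 -380.    72.2] ((481.849609375, -381.8685607910156), (43.432090759277344, 16.019861221313477), 44.23046875)
1949 [ 484.8 -378.4   12.1] ((482.8526916503906, -380.96917724609375), (69.1066665649414, 44.12454605102539), 44.40994644165039)
0.5 [87.4, 6.4] [498. -94.  11.]
155 [498.2 -92.   11.3] ((496.6941833496094, -91.90782165527344), (11.934016227722168, 27.673908233642578), 33.48141860961914)
```

View pics/w1.png

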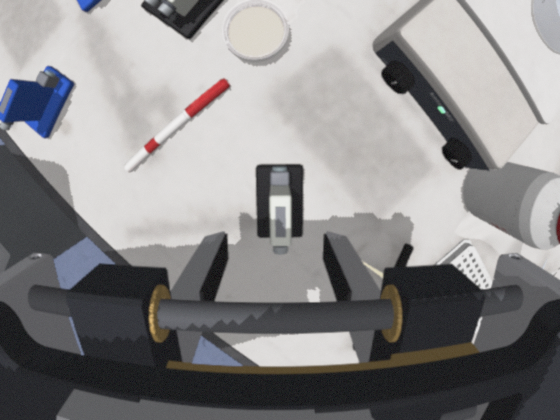

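The wrist view shows the slim sensor at (280,206), centred between the fingers, with its lens up in the picture. The heading matches, so I'll grasp.

```bash
python3 -m creep '{"slide":[[0.15,-0.2,-3],[0,0,-3],[0,0,-3],[0,0,0],[0,0,0],[0,0,0],[0,0,0]],"turn":[0.01,0,0,0,0,0,0],"claw":[0.6,0.6,0.6,0.6,0,0,0]}' 15
python3 -m creep '{"slide":[[0,0,0],[0,0,2],[0,0,4],[0,0,5],[0,0,5]],"turn":[0,0,0,0,0],"claw":[0,0,0,0,0]}'
```

```text
clock: 4.2
eef_pos: [483.0, -380.8, 235.7]
eef_rot: [3.14, -0.0, 0.773]
wrist_force: [-0.4, 0.0, 0.9]
finger_gap: 29.6
finger_force: 0.0
clock: 4.82
eef_pos: [482.6, -380.4, 397.7]
eef_rot: [3.141, -0.0, 0.773]
wrist_force: [0.1, -0.1, -1.3]
finger_gap: 15.8
finger_force: 15.0
```

```bash
python3 -m creep '{"slide":[[0.5,4.9,0],[0.5,4.9,0],[0.5,4.9,0],[0.5,4.9,0],[0.5,4.9,0],[0.5,4.9,0],[0.5,4.9,0],[0.5,4.9,0]],"turn":[0.06,0.06,0.06,0.06,0.06,0.06,0.06,0.06],"claw":[0,0,0,0,0,0,0,0]}'
python3 -m creep '{"slide":[[0.5,4.9,0],[0.6,4.9,0],[0,0,0]],"turn":[0.056,0,0],"claw":[0,0,0]}'
cat > k.py <<'E'
from w import *
import sys
s=manip.read_state(); print(np.round(s["eef_pos"],1),np.round(s["eef_rot"],3))
K=[]
c,im,d=snap("wrist"); cv2.imwrite(f"pics/{sys.argv[1]}.png",im[:,:,::-1]); print(np.array(c["intrinsics"]).round(1).tolist())
p=wpts(c,d,d>0); np.save("w.npy",p)
t=np.radians(15)
def fr(yaw):
    z=np.array([np.sin(t)*np.cos(yaw),np.sin(t)*np.sin(yaw),np.cos(t)]); x=np.array([np.cos(t)*np.cos(yaw),np.cos(t)*np.sin(yaw),-np.sin(t)]); return np.stack([x,np.cross(z,x),z],1)
k=(p[:,0]>430)&(p[:,0]<670)&(p[:,1]>20)&(p[:,1]<370)&(p[:,2]>20)&(p[:,2]<130); r=p[k]
for yd in(73,74,75,76,77):
    q=r@fr(np.radians(yd)); H,e=np.histogram(q[:,2],np.arange(100,200,1.)); Hy,_=np.histogram(q[:,1],np.arange(-560,-400,1.)); print(yd,len(q),e[H.argmax()],H.max(),(H**2).sum(),(Hy**2).sum())
q=r@fr(np.radians(75)); q[:,2]-=140.5; q-= [334,-486.5,0]
fl=q[abs(q[:,2])<4]; lip=q[abs(q[:,2]-25)<3.5]
print("floor x",np.percentile(fl[:,0],[1,99]),"bay floor y",[(a,np.percentile(fl[abs(fl[:,0]-a)<8,1],[2,98]).round(1).tolist()) for a in(-165,-145,-125,-105,-85) if (abs(fl[:,0]-a)<8).sum()>20])
print("lip x",np.percentile(lip[:,0],[1,99]) if len(lip) else 0,"lip y",[(a,np.percentile(lip[abs(lip[:,0]-a)<10,1],[2,98]).round(1).tolist()) for a in(-40,-20,0,20,40) if (abs(lip[:,0]-a)<10).sum()>20])
ho=q[q[:,2]>60]; print("house",np.percentile(ho[:,:2],[3,97],axis=0).round(1).tolist() if len(ho)>20 else 0)
E
python3 k.py w2
```

```text
clock: 5.82
eef_pos: [522.6, 12.9, 396.2]
eef_rot: [3.14, -0.0, 1.255]
wrist_force: [0.9, -0.4, -1.2]
finger_gap: 15.7
finger_force: 15.0
clock: 6.2
eef_pos: [533.6, 111.8, 395.8]
eef_rot: [3.141, -0.001, 1.312]
wrist_force: [-0.4, -0.3, -0.5]
finger_gap: 15.5
finger_force: 15.0
[533.6 111.8 395.8] [ 3.141e+00 -1.000e-03  1.312e+00]
[[325.2, 0.0, 275.1], [0.0, 325.2, 204.9], [0.0, 0.0, 1.0]]
73 14124 140.0 2982 22552112 2448340
74 14124 138.0 3171 23156418 2432804
75 14124 136.0 3181 23361840 2450928
76 14124 134.0 2910 22939182 2465430
77 14124 131.0 2680 22292954 2481988
floor x [-151.85220831   35.80395053] bay floor y [(-145, [-43.7, 42.4]), (-125, [-43.6, 42.3]), (-105, [-43.7, 42.5]), (-85, [-42.8, 41.6])]
lip x [-68.87112436  86.44935356] lip y [(-40, [-30.1, 27.7]), (-20, [-29.0, 27.6]), (0, [-29.9, 28.2]), (20, [-28.8, 27.5]), (40, [-29.4, 28.0])]
house [[46.2, -8.5], [53.7, 6.0]]
```

View pics/w2.png

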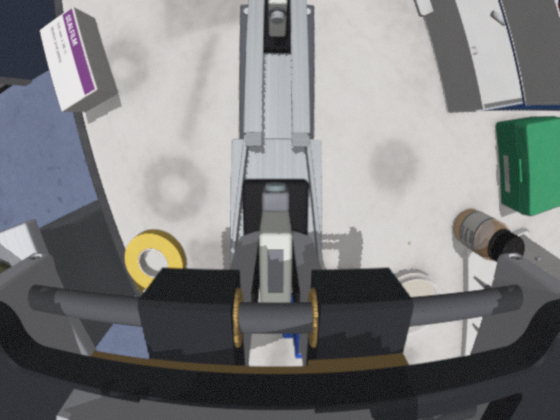

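The wrist view shows the held sensor at (275,215), lens toward the tube and in line with the rail. The fixed sensor is at (278,25). I'll lower it until the uphill edge touches, then let it pivot in a weak grip.

```bash
python3 -m creep '{"slide":[[0,0,-2.5],[0,0,-2.5],[0,0,-1.4],[0,0,-0.4],[0,0,-0.3],[0,0,0]],"turn":[0,0,0,0,0,0],"claw":[0,0,0,0,0,0]}'
```

```text
clock: 7.0
eef_pos: [534.0, 109.2, 324.2]
eef_rot: [3.141, -0.0, 1.309]
wrist_force: [0.1, -0.2, -0.9]
finger_gap: 15.8
finger_force: 15.0
```

```bash
python3 -m creep '{"slide":[[0,0,0],[0,0,-0.3],[0,0,-0.3],[0,0,-0.2]],"turn":[0,0,0,0],"claw":[0,0,0,0]}' 3
```

```text
clock: 7.5
eef_pos: [534.0, 109.4, 315.8]
eef_rot: [3.141, -0.001, 1.309]
wrist_force: [1.9, 2.5, 3.9]
finger_gap: 16.0
finger_force: 3.0
```

```bash
python3 -m creep '{"slide":[[0,0,-0.2],[0,0,-0.2],[0,0,0],[0,0,0],[0,0,0],[0,0,0]],"turn":[0,0,0,0,0,0],"claw":[0,0,0.35,0.35,0.35,0.35]}'
cat > s.py <<'E'
from h import *
import sys
F=np.array([[.25,.933,-.2588],[-.9659,.2588,0],[.067,.25,.9659]]).T; o=np.array([334,-487,139.5])
c,im,d=snap("side"); cv2.imwrite(f"pics/{sys.argv[1]}.png",cv2.resize(im[150:400,100:380,::-1],(672,600),interpolation=cv2.INTER_CUBIC))
p,u,v=pts(c,d); q=p@F-o
g=im[v,u].astype(int)
k=(abs(q[:,1])<14)&(q[:,2]>33)&(q[:,2]<80)&(q[:,0]>-180)&(q[:,0]<110)
H,e=np.histogram(q[k,0],np.arange(-180,115,5)); print([(int(a),int(h),round(float(np.median(q[k&(q[:,0]>=a)&(q[:,0]<a+5),2])),0)) for a,h in zip(e,H) if h>4])
E
python3 s.py s2
```

```text
clock: 8.25
eef_pos: [533.8, 109.3, 311.6]
eef_rot: [-3.141, 0.0, 1.309]
wrist_force: [-0.4, -0.9, -0.2]
finger_gap: 33.1
finger_force: 0.0
[(-150, 6, 60.0), (-140, 20, 67.0), (-135, 38, 66.0), (-130, 46, 64.0), (-125, 47, 65.0), (-120, 50, 60.0), (-115, 44, 67.0), (-110, 50, 63.0), (-105, 56, 60.0), (-100, 64, 52.0), (40, 21, 59.0), (45, 26, 59.0), (50, 61, 61.0), (55, 67, 61.0), (60, 73, 65.0), (65, 72, 63.0), (70, 75, 64.0), (75, 74, 64.0), (80, 79, 63.0), (85, 85, 61.0), (90, 32, 54.0)]
```

View pics/s2.png

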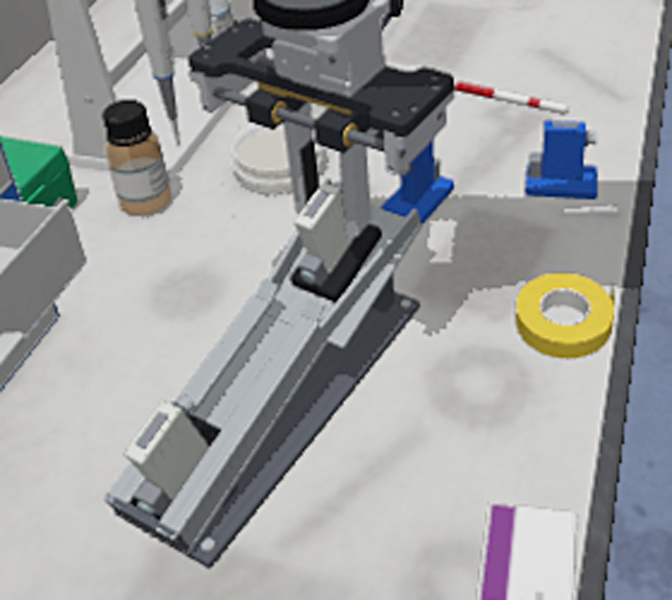

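The sensor sits flat in the bay at about x = -118 mm, lens downhill, visible at (320,240) in the crop. I'll regrip at mid-housing and slide it down along the slope.

```bash
python3 -m creep '{"slide":[[0.2,0.7,0.1],[0.2,0.7,0],[0,0,0],[0,0,0],[0,0,0],[0,0,0]],"turn":[0,0,0,0,0,0],"claw":[0.35,0.35,0.35,0,0,0]}' 6
python3 -m creep '{"slide":[[0.25,0.93,-0.26],[0.25,0.93,-0.26],[0.25,0.93,-0.26],[0.25,0.93,-0.26],[0.25,0.93,-0.26],[0.25,0.93,-0.26]],"turn":[0,0,0,0,0,0],"claw":[0,0,0,0,0,0]}'
python3 -m creep '{"slide":[[0.25,0.93,-0.26],[0.25,0.93,-0.26],[0.25,0.93,-0.26],[0.25,0.93,-0.26],[0,0,0]],"turn":[0,0,0,0,0],"claw":[0,0,0,0,0]}'
python3 s.py s3
```

```text
clock: 9.05
eef_pos: [537.9, 123.2, 312.6]
eef_rot: [-3.142, 0.0, 1.309]
wrist_force: [-0.1, 0.5, 0.1]
finger_gap: 16.2
finger_force: 6.0
clock: 9.8
eef_pos: [553.1, 179.7, 296.9]
eef_rot: [3.141, -0.0, 1.309]
wrist_force: [-0.2, -1.5, 1.2]
finger_gap: 15.7
finger_force: 6.0
clock: 10.42
eef_pos: [563.0, 217.1, 286.5]
eef_rot: [3.141, -0.001, 1.309]
wrist_force: [1.3, 1.4, 1.5]
finger_gap: 16.0
finger_force: 6.0
[(-50, 8, 58.0), (-30, 14, 72.0), (-25, 24, 71.0), (-20, 36, 70.0), (-15, 65, 69.0), (-10, 64, 64.0), (-5, 66, 62.0), (0, 69, 54.0), (40, 22, 59.0), (45, 25, 60.0), (50, 57, 60.0), (55, 68, 64.0), (60, 73, 63.0), (65, 73, 62.0), (70, 76, 62.0), (75, 78, 64.0), (80, 74, 65.0), (85, 85, 63.0), (90, 32, 53.0)]
```

View pics/s3.png

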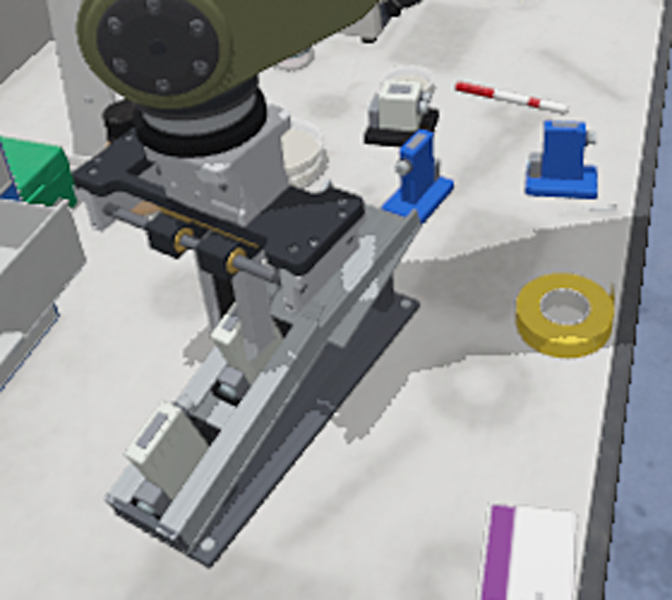

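The sensor is in the tube at about x = -17 mm. I'll push the rest of the way, watching the force.

```bash
python3 -m creep '{"slide":[[0.2,0.75,-0.21],[0.2,0.75,-0.21],[0.12,0.47,-0.13],[0,0,0]],"turn":[0,0,0,0],"claw":[0,0,0,0]}'
python3 s.py s4
```

```text
clock: 10.98
eef_pos: [568.2, 236.3, 280.9]
eef_rot: [3.142, 0.0, 1.309]
wrist_force: [1.2, 0.4, 1.5]
finger_gap: 15.7
finger_force: 6.0
[(-30, 10, 57.0), (-25, 6, 57.0), (-20, 8, 39.0), (-10, 13, 74.0), (-5, 21, 71.0), (0, 33, 70.0), (5, 66, 69.0), (10, 67, 63.0), (15, 72, 64.0), (20, 55, 52.0), (40, 21, 58.0), (45, 28, 60.0), (50, 54, 63.0), (55, 75, 63.0), (60, 73, 62.0), (65, 72, 63.0), (70, 75, 65.0), (75, 77, 63.0), (80, 80, 63.0), (85, 79, 62.0), (90, 37, 53.0)]
```

```bash
python3 -m creep '{"slide":[[0,0,0],[0,0,0],[0,0,0],[0,0,3],[0,0,5],[0,0,5],[0,-3,5]],"turn":[0,0,0,0,0,0,0],"claw":[0.35,0.35,0.35,0.35,0.35,0.35,0.35]}'
python3 s.py s5
```

```text
clock: 11.9
eef_pos: [567.7, 206.6, 462.6]
eef_rot: [-3.141, -0.0, 1.311]
wrist_force: [0.1, -0.5, 0.4]
finger_gap: 32.9
finger_force: 0.0
[(-30, 17, 58.0), (-25, 19, 59.0), (-20, 47, 64.0), (-15, 62, 60.0), (-10, 59, 65.0), (-5, 61, 62.0), (0, 62, 64.0), (5, 61, 61.0), (10, 66, 62.0), (15, 74, 61.0), (20, 45, 51.0), (40, 21, 59.0), (45, 25, 60.0), (50, 59, 61.0), (55, 68, 63.0), (60, 72, 63.0), (65, 74, 64.0), (70, 75, 63.0), (75, 78, 63.0), (80, 75, 64.0), (85, 81, 63.0), (90, 36, 54.0)]
```

View pics/s5.png

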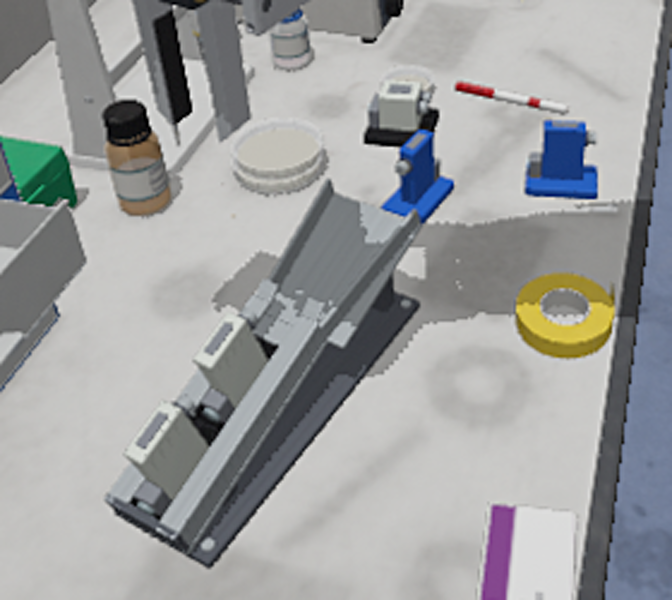

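The sensor is flat in the tube at (235,355), parallel to the fixed one at (165,445). The housings are about 70 mm apart, so the shoes touch. The wide sensor hasn't been disturbed, so I'm handing in.

```bash
python3 -c "
from cell import manip
print(manip.sign_off())"
```

```text
the job is handed in; nothing more can be done
None
```

The slim sensor is in the rail's tube, lens end downhill and resting against the fixed sensor as far as the side camera can tell. It has been released, the wide sensor was left untouched, and the job was handed in after about 12 s on the robot's clock; the sign-off call gave no verdict.

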